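# Stack the sanding hubs coarse to fine

### The arm

A 6-joint arm with a two-finger parallel gripper is mounted at the origin on the work surface. World frame = base frame: x ahead of the robot, y to its left, z up, the work surface at z = 0. Lengths are in m, angles in rad, forces in N, time in s.
With the tool pointing down it reaches from about 0.425 to 0.95 m from the base axis. Payload 3.5 kg.
Tool frame: the origin (TCP) lies midway between the tips of the shut fingers; the grasp point (between the pads) lies 19 mm behind it; z points along the fingers, x is the direction in which the jaws open and shut, and the axes are right-handed (so a half turn about z gives the same grasp; the last joint's range is limited). The gripper opens to 85 mm and grips with 20 to 120 N. Pads are 22 mm wide; open, the fingers measure 114 mm over their backs; the gripper's body (76 mm by 85 mm) begins 54 mm behind the grasp point. The pads swing forward as they close: fully open they stand 13 mm farther back than shut.
Start: joints at [-1.496, 0.286, 1.577, -0, 1.279, -0.15], TCP at [0.15, -0.658, 0.231] pointing down, gripper open.
Joint ranges: [-2.77, 2.77], [-0.9, 2.22], [0.21, 2.48], [-1.53, 4.67], [0.24, 2.81], [-2.84, 2.84]. Speed limits (rad/s): [2.79, 2.79, 3.14, 3.14, 3.14, 3.14].

### API

Orientations are given as a unit quaternion [x, y, z, w].
In Python, from plant import readout, optics, ctrl gives the robot as it stands. The module is installed in compiled form; this text tells all that it offers.
- The arm moves only by the shell command python3 -m crank 'ROWS' [OPENING] [FORCE]. ROWS is text: rows parted by semicolons, each of 6 numbers parted by spaces: the shift along the tool's x, y, z in mm, then the turn, a rotation vector about the tool's x, y, z in rad. In form: dx dy dz ax ay az; .... A call has 1 to 5 rows; each row shifts and turns the commanded pose from where the row before left it, along the tool's axes as they then stand; what a row does not reach is not made up. A row lasts 1/8 s, in which the tool goes at most 62.5 mm and 10.7 degrees, less where a joint would pass 70% of its speed; a pose out of reach is approached as far as the arm can. A call is refused whole if a number of a shift passes 62.5 or a number of a turn 0.188, either way. A call with a gripper value outside its range is refused whole. OPENING is the opening, from -1 (shut) to 1 (fully open), set as the call begins (- or left out, the last holds). The fingers move at their own pace and stop on an object; FORCE is the grip in N (left out, the last holds). Time passes only in rows, so rows that do not move let the fingers close. It gives the time, the measured TCP pose, the force and the opening at its end, in the units of the state.
- readout.get_state(): the state, without advancing time (a new reading comes with each control period).
- optics.read_camera(name): name is "side" or "top"; returns the picture (400x640x3 uint8, red, green, blue); there is no depth.
- optics.calibration(name): a dict with "mtx" (3x3 intrinsics, pixels), "rvec" (rotation vector, rad) and "tvec" (3), from world to camera coordinates, as OpenCV has them. Camera axes: x right, y down, z forward; pixel columns grow to the right and rows downward; lengths in m; the calibration is good to about 2 mm. A picture is of the moment at which its call begins. calibration takes no time and is no camera call.
- ctrl.sign_off(): hands the job in, once; it reports no verdict.
Trained networks look in the newest picture that a camera, given by its name, has taken for a name from the list of things; names that differ only in an ending like _2 or _b are one class to them, and where a whole thing is asked for, a point or a joint stands for the part that bears it (a point fixed in the world has none). Each returns a list of dicts, best first, with "p" (0 to 1); they miss things now and then, are a little off and sometimes report something else, mostly with a low value. They report only what shows in the picture. A call takes as long as a camera call. They do not tell look-alikes from the thing itself.
- optics.recognise(camera, thing): "xy" ([column, row] as shares, 0 to 1, of the picture: columns of its width, rows of its height, amid what is visible of it).
The state is a dict: "time": time; "qpos": joint angles; "dq": joint speeds; "joint_efforts": joint torques, N m; "eef_pos": TCP position; "tcp_rot": TCP orientation; "contact_force": force on the tool from outside, world axes, zero at the start; "wrist_torque": the same for the moment, N m; "opening": opening from 0.0 (shut) to 1.0 (fully open).
Only numpy, scipy, OpenCV 4.12 (cv2) and the standard library are available. Lean on these libraries where they do the work, as an engineer would, in place of code of your own. Each camera call takes 0.05 s, during which the arm holds its last target.

### The job

Put the four loose sanding hubs away in one upright stack in the middle of the dark round wooden stand: red at the bottom, then yellow, then green, and blue on top, each centred on the one below. Keep each the way up it lies, so that they alternate and the steel stubs of yellow and blue drop fully into the hollow collars of red and green. Leave the glue bottle, the spray can and the steel tumbler standing where they are.

Things in the scene. Friction and masses are not known exactly. Their poses are not given: they have to be found in the camera images.
- stand_top (a point): Centre of the flat upper face of the fixed dark brown round wooden stand, a disc 96 mm across and 12 mm high; z points up. The hubs are stacked here.
- red_hub_mid (a point): Red hat-shaped sanding hub lying collar up. Below, a flat round flange 60 mm across, 14 mm thick; on it, pointing up, a hollow collar 52 mm outside, 44 mm inside, 20 mm deep, open at the top. 34 mm tall in all, rigid, about 90 g, round about its vertical z axis. This point is its centre, 17 mm above its flat underside.
- yellow_hub_mid (a point): Yellow hat-shaped sanding hub lying stub down. On top a flat round flange 60 mm across, 14 mm thick, brown spot in its middle; below it a solid steel stub 28 mm across, 16 mm long, on which it stands. 30 mm tall in all, rigid, about 90 g, z axis up. This point is its centre, 15 mm above the stub's lower end. In a collar the stub has 8 mm play all round and the flange rests on the collar's rim.
- green_hub_mid (a point): Green hat-shaped sanding hub lying collar up. Below, a flat round flange 60 mm across, 14 mm thick; on it, pointing up, a hollow collar 52 mm outside, 44 mm inside, 20 mm deep, open at the top. 34 mm tall in all, rigid, about 90 g, round about its vertical z axis. This point is its centre, 17 mm above its flat underside.
- blue_hub_mid (a point): Blue hat-shaped sanding hub lying stub down. On top a flat round flange 60 mm across, 14 mm thick, brown spot in its middle; below it a solid steel stub 28 mm across, 16 mm long, on which it stands. 30 mm tall in all, rigid, about 90 g, z axis up. This point is its centre, 15 mm above the stub's lower end. In a collar the stub has 8 mm play all round and the flange rests on the collar's rim.
- glue_mid (a point): Cream glue bottle with a white cap and a paper label, 60 mm across, 170 mm tall, standing loose; its centre half-way up. A bystander.
- can_mid (a point): Aluminium spray can with a paper label, 58 mm across, 170 mm tall, standing loose; its centre half-way up. A bystander.
- tumbler_mid (a point): Open stainless steel tumbler, 76 mm across the mouth, 130 mm tall, standing loose; its centre half-way up. A bystander.
Not all that is in view belongs to the job. Of the things that look like the part that bears yellow_hub_mid, the largest one is meant.

How it is judged:
At the end, for the whole second after the job is handed in: Red, yellow, green and blue hub stacked in this order from the bottom on the stand: red within 15 mm of the stand's centre, each other within 12 mm of the centre of the one below; each at its fully seated height within 5 mm, level within 0.1 rad, at rest (under 0.02 m/s) and released (horizontal distance between red_hub_mid and stand_top below 0.015 m and height (world z) of red_hub_mid between 0.024 and 0.034 m and angle between each of red_hub_mid, yellow_hub_mid, green_hub_mid, blue_hub_mid's own z axis and vertical below 0.1 rad and linear speed of each of red_hub, yellow_hub, green_hub, blue_hub below 0.02 m/s and horizontal distance between yellow_hub_mid and red_hub_mid below 0.012 m and height (world z) of yellow_hub_mid between 0.04 and 0.05 m and horizontal distance between green_hub_mid and yellow_hub_mid below 0.012 m and height (world z) of green_hub_mid between 0.072 and 0.082 m and horizontal distance between blue_hub_mid and green_hub_mid below 0.012 m and height (world z) of blue_hub_mid between 0.088 and 0.098 m); the robot touches nothing.
It fails at once if the glue bottle is shifted by more than 40 mm or tipped (distance of glue_mid from where it was at the start of the episode above 0.04 m or angle between glue_mid's own z axis and vertical above 0.4 rad).
It fails at once if the spray can is shifted by more than 40 mm or tipped (distance of can_mid from where it was at the start of the episode above 0.04 m or angle between can_mid's own z axis and vertical above 0.4 rad).
It fails at once if the steel tumbler is shifted by more than 40 mm or tipped (distance of tumbler_mid from where it was at the start of the episode above 0.04 m or angle between tumbler_mid's own z axis and vertical above 0.4 rad).
It also fails if it takes over 106 s, if anything falls off the work surface, if the arm or the gripper's body presses on something with over 40 N, if the wrist force passes 120 N, or if a joint passes its speed limit or range.

## Working session

There is one attempt and no reset: what is moved stays moved. The work goes in short steps, Python scripts to look and compute and a shell command to move; the robot and the scene stay as the last step left them, time stands still between calls to the robot, and variables do not carry over. Pictures are saved under pics/ and viewed, and the job is handed in when it is done.

```bash
mkdir -p pics; ls; python3 - <<'E'
from plant import readout, optics, ctrl
import cv2
for n in ("side","top"):
    im=optics.read_camera(n); cv2.imwrite(f"pics/{n}0.png",im[:,:,::-1])
    c=optics.calibration(n); print(n,c)
    for t in ["red_hub_mid","yellow_hub_mid","green_hub_mid","blue_hub_mid","stand_top","glue_mid","can_mid","tumbler_mid"]:
        r=optics.recognise(n,t); print(t,[(round(d["p"],2),round(d["xy"][0]*640),round(d["xy"][1]*400)) for d in r])
print(readout.get_state())
E
```

```text
pics
side {'mtx': array([[500.1983459 ,   0.        , 323.66819399],
       [  0.        , 500.1983459 , 199.53754906],
       [  0.        ,   0.        ,   1.        ]]), 'rvec': array([ 2.30431935, -0.188493  ,  0.10006345]), 'tvec': array([-0.57848145,  0.12885902,  1.15465445])}
red_hub_mid [(0.83, 341, 274), (0.5, 256, 164)]
yellow_hub_mid [(0.73, 269, 220), (0.73, 279, 248), (0.51, 239, 251)]
green_hub_mid [(0.74, 267, 219), (0.61, 260, 164)]
blue_hub_mid [(0.89, 319, 175)]
stand_top [(0.81, 268, 308)]
glue_mid [(0.88, 367, 342)]
can_mid [(0.57, 413, 190)]
tumbler_mid [(0.98, 307, 112)]
top {'mtx': array([[481.71667657,   0.        , 322.34281413],
       [  0.        , 481.71667657, 196.4086186 ],
       [  0.        ,   0.        ,   1.        ]]), 'rvec': array([ 2.15362089, -2.13461839,  0.18644692]), 'tvec': array([0.00679632, 0.59489163, 1.26672431])}
red_hub_mid [(0.71, 387, 198), (0.24, 174, 188)]
yellow_hub_mid [(0.85, 322, 252), (0.74, 349, 243), (0.58, 346, 278)]
green_hub_mid [(0.87, 234, 251), (0.46, 405, 258)]
blue_hub_mid []
stand_top [(0.81, 406, 261), (0.21, 465, 192)]
glue_mid [(0.75, 465, 193), (0.51, 172, 187)]
can_mid [(0.87, 329, 122)]
tumbler_mid [(0.97, 169, 186)]
{'time': 0.9, 'qpos': array([-1.49599856e+00,  2.86264977e-01,  1.57671145e+00,  1.46683750e-05,
        1.27860692e+00, -1.50012788e-01]), 'dq': array([ 9.70666854e-04,  1.85872936e-04, -2.64914980e-04, -2.82823243e-05,
       -6.69384405e-04,  3.85277452e-04]), 'joint_efforts': array([ 7.80467872e-04, -4.05953729e+01, -2.92947990e+01, -1.72186051e-04,
        4.66852580e-04, -5.85281200e-06]), 'eef_pos': array([ 0.15049453, -0.65798914,  0.23134203]), 'tcp_rot': array([ 7.81958301e-01, -6.23330743e-01,  8.31294072e-06, -1.36518101e-06]), 'contact_force': array([ 1.03405474, -0.12982029, -0.45774935]), 'wrist_torque': array([ 0.05384654,  0.007053  , -0.0218126 ]), 'opening': 0.9986400648922391}
```

View pics/side0.png

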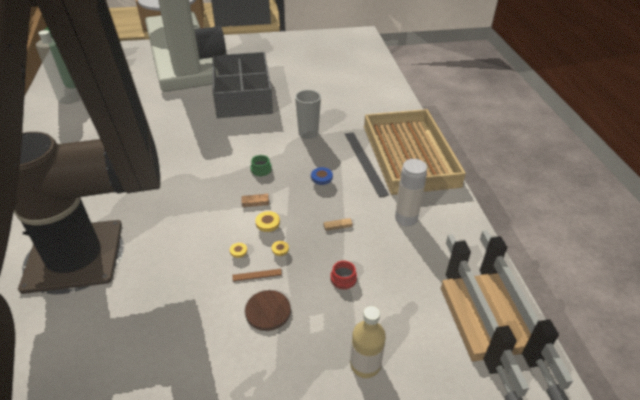

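View pics/top0.png

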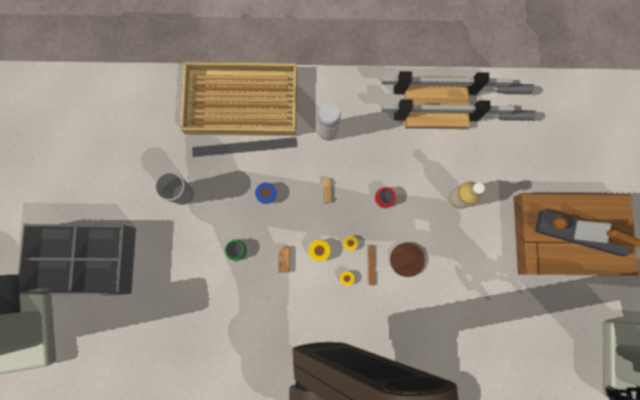

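```bash
cat > h.py <<'E'
import numpy as np, cv2
from plant import readout, optics, ctrl
def p2w(cam,u,v,z):
    c=optics.calibration(cam); R=cv2.Rodrigues(c["rvec"])[0]; t=c["tvec"].ravel()
    d=R.T@np.linalg.inv(c["mtx"])@np.array([u,v,1.]); o=-R.T@t
    return (o+d*(z-o[2])/d[2])
def w2p(cam,p):
    c=optics.calibration(cam)
    return cv2.projectPoints(np.array([p],float).reshape(-1,1,3),c["rvec"],c["tvec"],c["mtx"],None)[0].reshape(-1,2)
# hue ranges
HS={"red":[(0,6),(172,180)],"yellow":[(22,34)],"green":[(45,90)],"blue":[(100,130)]}
def blobs(im,col,smin=110,vmin=40):
    hsv=cv2.cvtColor(im,cv2.COLOR_RGB2HSV); m=np.zeros(im.shape[:2],np.uint8)
    for a,b in HS[col]: m|=cv2.inRange(hsv,(a,smin,vmin),(b,255,255))
    cs,_=cv2.findContours(m,cv2.RETR_EXTERNAL,cv2.CHAIN_APPROX_NONE)
    return sorted([(cv2.contourArea(c),cv2.minEnclosingCircle(c),cv2.boundingRect(c)) for c in cs if cv2.contourArea(c)>25],key=lambda a:-a[0])
# silhouette-based: fit xy so that the projected hub outline bbox matches observed bbox
def outline(cam,x,y,kind,z0=0.,s=1.):
    a=np.linspace(0,2*np.pi,60); P=[]
    L={"c":[(.03,0),(.03,.014),(.026,.014),(.026,.034)],"s":[(.03,.016),(.03,.030)],"d":[(.048,0),(.048,.012)]}[kind]
    for r,z in L: P+= [(x+r*s*np.cos(t),y+r*s*np.sin(t),z0+z) for t in a]
    return w2p(cam,P)
def fit(cam,bb,kind,guess,z0=0.):
    from scipy.optimize import least_squares
    x0,y0,w,h=bb; tgt=np.array([x0-.5,y0-.5,x0+w-.5,y0+h-.5])
    f=lambda q:(lambda o:np.r_[o.min(0),o.max(0)]-tgt)(outline(cam,q[0],q[1],kind,z0))
    r=least_squares(f,guess); return r.x,np.round(r.fun,1)
E
python3 - <<'E'
from h import *
ims={}
for n in("side","top"):
    im=cv2.cvtColor(cv2.imread(f"pics/{n}0.png"),cv2.COLOR_BGR2RGB); ims[n]=im
    for c in HS:
        for a,ci,bb in blobs(im,c)[:6]:
            print(n,c,a,np.round(ci[0],1),round(ci[1],1),bb,np.round(p2w(n,*ci[0],.02)[:2],4))
hsv=cv2.cvtColor(ims["top"],cv2.COLOR_RGB2HSV)
for u,v in [(386,188),(234,242),(408,260),(312,250),(257,190)]: print(u,v,hsv[v,u])
t=cv2.resize(ims["top"][150:310,210:450],None,fx=3.3,fy=3.3,interpolation=cv2.INTER_CUBIC)
cv2.imwrite("pics/crop_top.png",t[:,:,::-1])
E
```

```text
side red 528.0 [343.1 274.4] 13.9 (331, 261, 25, 28) [ 0.6011 -0.1695]
side yellow 337.5 [267.4 221. ] 11.8 (256, 212, 24, 19) [0.4515 0.0223]
side yellow 164.5 [279.7 247.5] 8.1 (272, 241, 16, 15) [ 0.472  -0.0687]
side yellow 162.5 [238. 249.] 8.2 (230, 243, 17, 14) [ 0.3771 -0.0583]
side blue 212.0 [321.5 174.5] 9.8 (312, 168, 20, 15) [0.6109 0.1774]
top red 318.5 [385.3 197.1] 10.7 (375, 187, 22, 21) [ 0.5992 -0.164 ]
top yellow 342.0 [319.2 250.2] 11.1 (309, 240, 22, 22) [0.4501 0.0192]
top yellow 206.0 [468.6 193.5] 10.7 (458, 183, 22, 21) [ 0.6116 -0.3981]
top yellow 155.5 [346.8 278.2] 7.5 (340, 271, 15, 15) [ 0.3751 -0.0564]
top yellow 149.0 [350.  242.6] 7.4 (343, 236, 15, 15) [ 0.4714 -0.0654]
top green 30.5 [235.1 249.9] 9.7 (226, 241, 19, 19) [0.449  0.2487]
top blue 299.0 [265.5 192.5] 10.1 (256, 183, 20, 20) [0.6087 0.1701]
386 188 [  1 170 144]
234 242 [63 89 80]
408 260 [ 11 141  92]
312 250 [ 25 255 225]
257 190 [110 178 155]
```

View pics/crop_top.png

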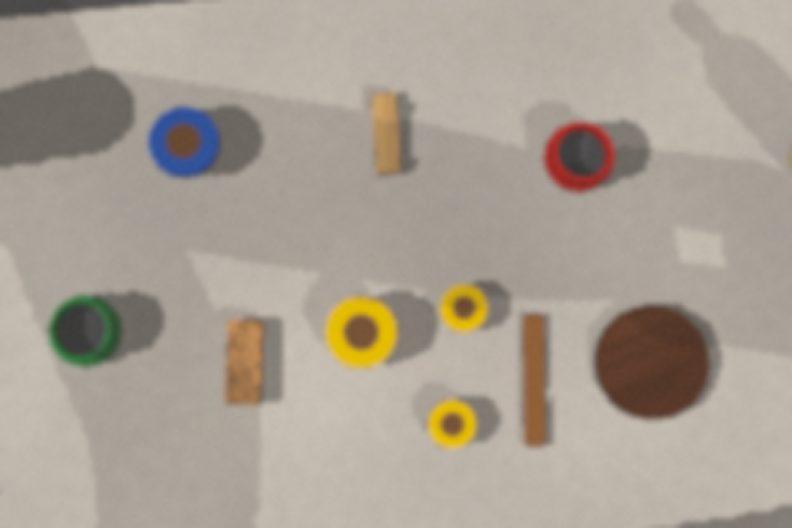

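Could be taken for the yellow hub (top view): (319,250), the largest at 22 px, and two smaller look-alikes at (350,243) and (347,278), 15 px each. I choose (319,250). Red (386,197), green (235,250), blue (265,192) and the stand (407,260) each have one candidate, and the crop confirms them.

```bash
cat >> h.py <<'E'
HS["brown"]=[(3,17)]
def measure(im,cam,col,kind,guess,z0=0.,smin=110,vmin=40):
    out=[]
    g=w2p(cam,[guess[0],guess[1],z0+.02])[0]
    for a,ci,bb in blobs(im,col,smin,vmin):
        if np.hypot(*(np.array(ci[0])-g))<18: out.append((a,)+fit(cam,bb,kind,guess,z0))
    return out[:1]
E
python3 - <<'E'
from h import *
for n in("side","top"):
    im=cv2.cvtColor(cv2.imread(f"pics/{n}0.png"),cv2.COLOR_BGR2RGB)
    for c,k,g,s,v in [("red","c",(.6,-.166),110,40),("yellow","s",(.45,.02),110,40),("green","c",(.449,.249),60,30),("blue","s",(.609,.173),100,40),("brown","d",(.44,-.2),110,40)]:
        print(n,c,measure(im,n,c,k,g,0,s,v), w2p(n,[*g,.02]))
    print("glue/can/tumbler", [np.round(p2w(n,*{"top":[(468,193),(329,122),(169,186)],"side":[(367,342),(413,190),(307,112)]}[n][i],.12 if n=="top" else .08)[:2],3) for i in range(3)])
E
```

```text
side red [(528.0, array([ 0.60205301, -0.16483276]), array([-1.1, -1. ,  1.1,  0.8]))] [[342.34620041 273.2558021 ]]
side yellow [(337.5, array([0.45191532, 0.01991619]), array([-0.6, -1.3,  0.6,  1.2]))] [[266.8605244  221.72132024]]
side green [(290.0, array([0.45109652, 0.24796958]), array([-1. , -1.2,  1. ,  1.1]))] [[259.43064282 163.8982703 ]]
side blue [(226.0, array([0.60962054, 0.17042363]), array([-1.2, -1.2,  1.2,  1.1]))] [[321.08651197 175.58904468]]
side brown [(131.5, array([ 0.44609598, -0.21080318]), array([-11.9,  -8.5,  12.1,   6.5]))] [[271.01166687 295.11576381]]
glue/can/tumbler [array([ 0.601, -0.377]), array([0.809, 0.013]), array([0.604, 0.396])]
top red [(318.5, array([ 0.60140503, -0.16634031]), array([ 0. , -0.4, -0. ,  0.4]))] [[385.99655774 196.78076347]]
top yellow [(342.0, array([0.44903784, 0.01839911]), array([-0. , -0.2,  0. ,  0.2]))] [[318.89367271 250.2178462 ]]
top green [(321.5, array([0.44923507, 0.25102768]), array([-0.8, -0.6,  0.8,  0.5]))] [[235.03117719 249.87625754]]
top blue [(302.0, array([0.60814818, 0.17101476]), array([-0.6, -1.1,  0.6,  1.1]))] [[264.47724893 192.38959497]]
top brown [(781.5, array([ 0.42734346, -0.22366138]), array([-1.2, -1.6,  1.2,  1.5]))] [[399.16403368 254.56584845]]
glue/can/tumbler [array([ 0.596, -0.364]), array([ 0.782, -0.003]), array([0.606, 0.408])]
```

```bash
python3 -m crank '0 0 0 0 0 -0.168;0 0 0 0 0 -0.168;0 0 0 0 0 -0.168;0 0 0 0 0 -0.168;0 0 0 0 0 -0.168' 1 40; python3 -m crank '0 0 0 0 0 -0.168;0 0 0 0 0 -0.168;0 0 0 0 0 -0.170;0 0 0 0 0 0'; python3 - <<'E'
from h import *
im=cv2.cvtColor(cv2.imread("pics/side0.png"),cv2.COLOR_BGR2RGB)
hsv=cv2.cvtColor(im,cv2.COLOR_RGB2HSV)
g=hsv[...,2]; m=((g<115)&(hsv[...,1]>90)).astype(np.uint8)*255; m[:280]=0;m[340:]=0;m[:,:235]=0;m[:,300:]=0
bb=cv2.boundingRect(m);print(bb,fit("side",bb,"d",(.43,-.22)))
im=cv2.cvtColor(cv2.imread("pics/top0.png"),cv2.COLOR_BGR2RGB)
hsv=cv2.cvtColor(im,cv2.COLOR_RGB2HSV)
m=((hsv[...,2]<125)&(hsv[...,1]>90)).astype(np.uint8)*255; m[:235]=0;m[290:]=0;m[:,:383]=0;m[:,435:]=0
bb=cv2.boundingRect(m);print(bb,fit("top",bb,"d",(.43,-.22)))
E
```

```text
time: 1.52
eef_pos: [0.1505, -0.658, 0.2314]
tcp_rot: [0.969, -0.248, 0.0, 0.0]
contact_force: [-1.1, 0.4, 0.3]
opening: 1.0
time: 2.02
eef_pos: [0.1505, -0.658, 0.2313]
tcp_rot: [1.0, -0.001, -0.0, 0.0]
contact_force: [-0.7, -0.4, -0.6]
opening: 1.001
(246, 291, 44, 37) (array([ 0.43021406, -0.22173277]), array([-1.2, -2.6,  1.3,  2.1]))
(391, 243, 33, 33) (array([ 0.42869304, -0.22368817]), array([-1.2, -1.1,  1.2,  1. ]))
```

```bash
python3 -m crank '41 -44.7 0 0 0 0;41 -44.7 0 0 0 0;41 -44.7 0 0 0 0;41 -44.7 0 0 0 0;41 -44.7 0 0 0 0'; python3 -m crank '41 -44.7 0 0 0 0;41 -44.7 0 0 0 0;41 -44.7 0 0 0 0;41 -44.7 0 0 0 0;41 -44.7 0 0 0 0';python3 -m crank '41 -44.7 40 0 0 0;0 0 50 0 0 0;0 0 0 0 0 0;0 0 0 0 0 0'
```

```text
time: 2.65
eef_pos: [0.3566, -0.433, 0.2316]
tcp_rot: [1.0, -0.002, 0.0, 0.0]
contact_force: [1.1, -0.9, 0.1]
opening: 1.003
time: 3.28
eef_pos: [0.5617, -0.2094, 0.2317]
tcp_rot: [1.0, -0.002, 0.0, 0.0]
contact_force: [-0.0, -1.2, 0.3]
opening: 1.0
time: 3.78
eef_pos: [0.5964, -0.1734, 0.1486]
tcp_rot: [1.0, -0.001, 0.001, 0.0]
contact_force: [0.4, -0.1, 0.4]
opening: 1.004
```

```bash
python3 -m crank '5.3 -7.6 30 0 0 0;0 0 50 0 0 0;0 0 25 0 0 0;0 0 15 0 0 0;0 0 14.5 0 0 0';python3 -m crank '0 0 0 0 0 0;0 0 0 0 0 0'
```

```text
time: 4.4
eef_pos: [0.6028, -0.1664, 0.0144]
tcp_rot: [1.0, -0.001, 0.002, 0.001]
contact_force: [-0.4, -0.4, 0.1]
opening: 1.0
time: 4.65
eef_pos: [0.6019, -0.1654, 0.0137]
tcp_rot: [1.0, -0.0, 0.001, 0.0]
contact_force: [-0.7, -1.1, 0.2]
opening: 1.002
```

```bash
cat > look.py <<'E'
import sys
from h import *
tag=sys.argv[1]; x,y,z=map(float,sys.argv[2:5])
o=[]
for n in("side","top"):
    im=optics.read_camera(n); u,v=w2p(n,[x,y,z])[0]; u=int(np.clip(u,60,579)); v=int(np.clip(v,60,339))
    o.append(cv2.resize(im[v-60:v+60,u-60:u+60],(395,395),interpolation=cv2.INTER_CUBIC)); print(n,"crop origin",u-60,v-60)
cv2.imwrite(f"pics/{tag}.png",np.hstack(o)[:,:,::-1])
E
python3 look.py red1 .602 -.166 .03
```

```text
side crop origin 283 210
top crop origin 326 135
```

View pics/red1.png

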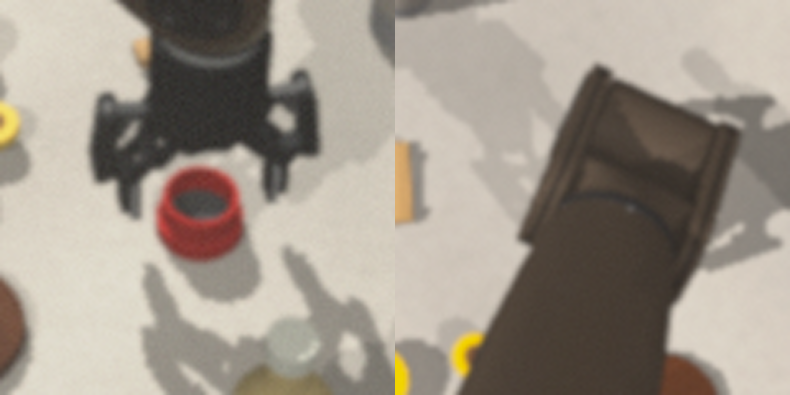

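The side view shows red at crop (200,212) between the open fingertips, left (133,213) and right (272,198). The top view is hidden by the arm. I'll check the tip pixels against the projection.

```bash
python3 - <<'E'
from h import *
for z in(.014,.027): print(z,(w2p("side",[[.602-.046,-.1655,z],[.602+.046,-.1655,z]])-[283,210])*3.29)
E
```

```text
0.014 [[130.10787703 221.43390291]
 [264.53691528 204.43198027]]
0.027 [[130.31835915 208.98156991]
 [265.81359222 191.98192353]]
```

```bash
python3 -m crank '0 0 0 0 0 0;0 0 0 0 0 0;0 0 0 0 0 0;0 0 0 0 0 0;0 0 0 0 0 0' -1 40;python3 -m crank '0 0 0 0 0 0;0 0 0 0 0 0;0 0 -5 0 0 0;0 0 -30 0 0 0;0 0 0 0 0 0'; python3 look.py red2 .602 -.166 .06
```

```text
time: 5.38
eef_pos: [0.6017, -0.1651, 0.0131]
tcp_rot: [1.0, 0.0, 0.001, 0.0]
contact_force: [0.8, 0.5, 4.5]
opening: 0.586
time: 6.0
eef_pos: [0.6022, -0.1655, 0.0491]
tcp_rot: [1.0, 0.0, 0.002, 0.001]
contact_force: [0.1, -0.5, -0.8]
opening: 0.584
side crop origin 283 201
top crop origin 328 133
```

View pics/red2.png

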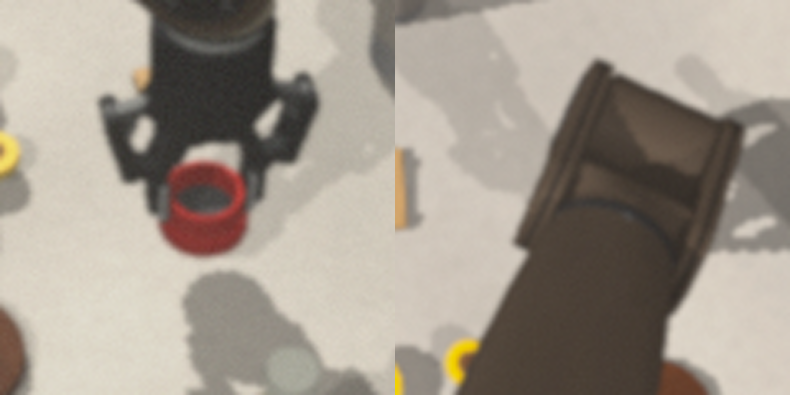

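```bash
cat > held.py <<'E'
import sys
from h import *
col,kind,z0=sys.argv[1],sys.argv[2],float(sys.argv[3])
s=readout.get_state()["eef_pos"]; g=(s[0],s[1]) if len(sys.argv)<6 else (float(sys.argv[4]),float(sys.argv[5]))
for n in("side","top"):
    im=optics.read_camera(n)
    print(n,np.round(s,4),measure(im,n,col,kind,g,z0,60 if col=="green" else 100,30))
E
python3 held.py red c .0355
```

```text
side [ 0.6005 -0.1647  0.0465] [(409.0, array([ 0.60257674, -0.1663119 ]), array([-1.5, -1.2,  1.5,  1.1]))]
top [ 0.6005 -0.1647  0.0465] []
```

```bash
python3 -m crank '0 0 -50 0 0 0;-43.2 14.3 0 0 0 0;-43.2 14.3 0 0 0 0;-43.2 14.3 0 0 0 0;-43.2 14.3 0 0 0 0';python3 -m crank '0 0 0 0 0 0;0 0 20 0 0 0;0 0 20 0 0 0;0 0 0 0 0 0;0 0 0 0 0 0';python3 held.py red c .046;python3 look.py red3 .429 -.223 .04
```

```text
time: 6.82
eef_pos: [0.4262, -0.2219, 0.0962]
tcp_rot: [1.0, 0.0, -0.001, -0.001]
contact_force: [0.6, -0.5, 0.1]
opening: 0.58
time: 7.45
eef_pos: [0.4289, -0.2222, 0.0577]
tcp_rot: [1.0, 0.0, 0.0, 0.0]
contact_force: [0.6, 0.3, -0.7]
opening: 0.58
side [ 0.4289 -0.2222  0.0577] [(720.5, array([ 0.43075077, -0.2247287 ]), array([-0.1,  0.5,  0.1, -0.5]))]
top [ 0.4289 -0.2222  0.0577] []
side crop origin 206 238
top crop origin 349 198
```

View pics/red3.png

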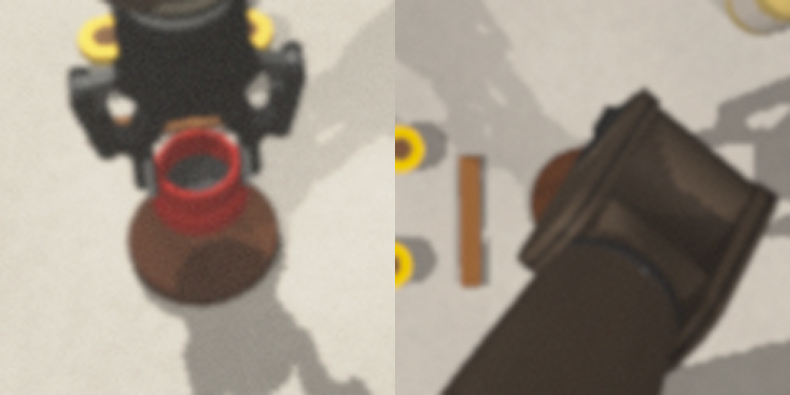

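Side view: red is held above the stand at crop (200,180), and the stand is at (205,245). They line up within 3 mm.

```bash
python3 -m crank '0 -1.5 15 0 0 0;0 0 8 0 0 0;0 0 4 0 0 0;0 0 3 0 0 0;0 0 0 0 0 0';python3 -m crank '0 0 1.5 0 0 0;0 0 0 0 0 0'
```

```text
time: 8.28
eef_pos: [0.4282, -0.2206, 0.0272]
tcp_rot: [1.0, -0.0, -0.0, -0.0]
contact_force: [-0.0, 0.3, -0.7]
opening: 0.583
time: 8.52
eef_pos: [0.4283, -0.2207, 0.026]
tcp_rot: [1.0, -0.0, 0.0, 0.0]
contact_force: [-0.3, 0.3, 0.1]
opening: 0.583
```

```bash
python3 -m crank '0 0 1 0 0 0;0 0 0 0 0 0';python3 -m crank '0 0 1 0 0 0;0 0 0 0 0 0'
```

```text
time: 8.78
eef_pos: [0.4284, -0.2208, 0.0251]
tcp_rot: [1.0, -0.0, 0.0, 0.0]
contact_force: [-0.2, 0.6, 0.4]
opening: 0.583
time: 9.02
eef_pos: [0.4284, -0.2208, 0.0251]
tcp_rot: [1.0, 0.0, -0.0, -0.0]
contact_force: [-4.1, 1.4, 7.4]
opening: 0.585
```

```bash
python3 -m crank '0 0 0 0 0 0;0 0 0 0 0 0;0 0 0 0 0 0;0 0 0 0 0 0' 1;python3 -m crank '0 0 -25 0 0 0;0 0 -50 0 0 0;0 0 -50 0 0 0;0 0 0 0 0 0;0 0 0 0 0 0';python3 held.py red c .012 .429 -.222
```

```text
time: 9.52
eef_pos: [0.4282, -0.2206, 0.0237]
tcp_rot: [1.0, 0.0, -0.0, -0.0]
contact_force: [0.1, -0.4, -0.5]
opening: 0.995
time: 10.15
eef_pos: [0.4279, -0.2203, 0.1483]
tcp_rot: [1.0, 0.0, -0.0, -0.0]
contact_force: [-1.0, 0.4, 0.4]
opening: 1.003
side [ 0.4279 -0.2203  0.1483] [(721.0, array([ 0.42982479, -0.2217086 ]), array([ 0.7, -0.2, -0.8,  0.2]))]
top [ 0.4279 -0.2203  0.1483] [(95.5, array([ 0.43617827, -0.206239  ]), array([-4.4, -2.6,  4.3,  2.6]))]
```

```bash
python3 -m crank '5.6 -60 0 0 0 0;5.6 -60 0 0 0 0;5.6 -60 0 0 0 0;5.6 -60 0 0 0 0;0 0 50 0 0 0';python3 -m crank '0 0 40 0 0 0;0 0 0 0 0 0;0 0 0 0 0 0;0 0 0 0 0 0';python3 look.py yel1 .45 .019 .03
```

```text
time: 10.88
eef_pos: [0.4532, 0.0227, 0.1006]
tcp_rot: [1.0, 0.003, 0.004, 0.0]
contact_force: [0.8, -1.0, -0.6]
opening: 0.997
time: 11.38
eef_pos: [0.4522, 0.0188, 0.0607]
tcp_rot: [1.0, -0.0, 0.002, 0.0]
contact_force: [0.4, 0.1, -0.1]
opening: 0.999
side crop origin 206 159
top crop origin 259 190
```

View pics/yel1.png

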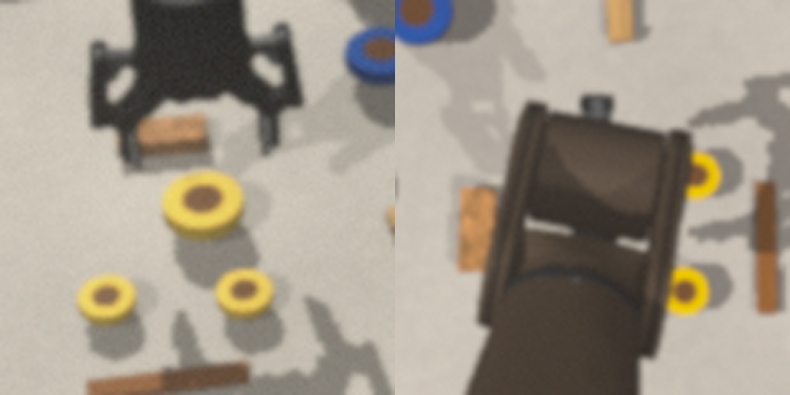

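The side view shows the large yellow hub at crop (203,203), below and between the fingertips at (133,165) and (268,150). The look-alikes at (107,298) and (245,292) are clear of the fingers.

```bash
python3 -m crank '-1 0 25 0 0 0;0 0 20 0 0 0;0 0 11 0 0 0;0 0 0 0 0 0;0 0 0 0 0 0';python3 -m crank '0 0 0 0 0 0;0 0 0 0 0 0;0 0 0 0 0 0;0 0 0 0 0 0;0 0 0 0 0 0' -1 40;python3 -m crank '0 0 0 0 0 0;0 0 -10 0 0 0;0 0 -30 0 0 0;0 0 0 0 0 0;0 0 0 0 0 0'; python3 held.py yellow s .04;python3 look.py yel2 .45 .019 .05
```

```text
time: 12.1
eef_pos: [0.4505, 0.0192, 0.0038]
tcp_rot: [1.0, -0.0, 0.001, 0.0]
contact_force: [-0.5, 0.1, -0.7]
opening: 0.998
time: 12.72
eef_pos: [0.4504, 0.0193, 0.0039]
tcp_rot: [1.0, 0.0, 0.001, 0.0]
contact_force: [-1.8, -0.0, 6.1]
opening: 0.685
time: 13.35
eef_pos: [0.4492, 0.0194, 0.0425]
tcp_rot: [1.0, -0.0, -0.0, -0.0]
contact_force: [0.6, -0.6, -0.7]
opening: 0.69
side [0.4492 0.0194 0.0425] [(358.0, array([0.45076867, 0.0183764 ]), array([-0.4, -0.9,  0.4,  0.8]))]
top [0.4492 0.0194 0.0425] []
side crop origin 206 153
top crop origin 259 189
```

View pics/yel2.png

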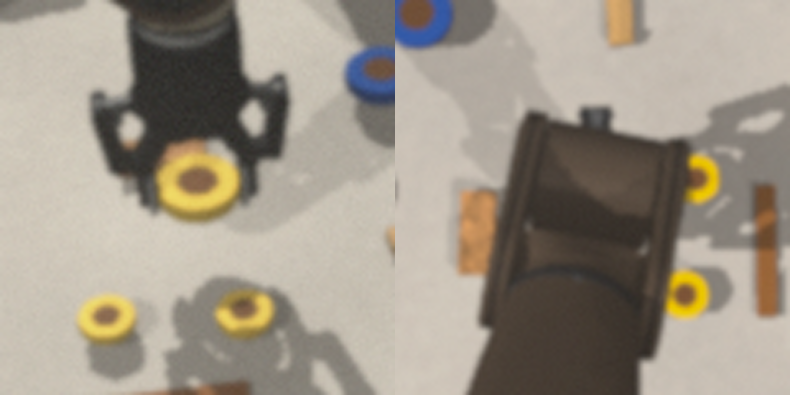

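```bash
python3 -m crank '0 0 -55 0 0 0;-5.3 60 0 0 0 0;-5.3 60 0 0 0 0;-5.3 60 0 0 0 0;-5.3 60 0 0 0 0';python3 -m crank '0 0 0 0 0 0;0 0 0 0 0 0;0 0 0 0 0 0;0 0 0 0 0 0';python3 held.py yellow s .093
```

```text
time: 14.18
eef_pos: [0.4278, -0.2223, 0.0974]
tcp_rot: [1.0, -0.0, -0.0, -0.0]
contact_force: [1.1, 0.8, -1.0]
opening: 0.687
time: 14.68
eef_pos: [0.4286, -0.2193, 0.0977]
tcp_rot: [1.0, 0.001, -0.0, -0.0]
contact_force: [-0.1, 0.5, -0.7]
opening: 0.684
side [ 0.4286 -0.2193  0.0977] [(610.0, array([ 0.42965523, -0.21684309]), array([ 0.3, -0.9, -0.3,  0.8]))]
top [ 0.4286 -0.2193  0.0977] []
```

```bash
python3 -m crank '0 2.5 25 0 0 0;0 0 15 0 0 0;0 0 0 0 0 0;0 0 0 0 0 0';python3 held.py yellow s .0535;python3 look.py yel3 .429 -.222 .06
```

```text
time: 15.28
eef_pos: [0.4288, -0.2233, 0.0584]
tcp_rot: [1.0, 0.0, 0.0, 0.0]
contact_force: [-0.9, -0.2, 0.1]
opening: 0.689
side [ 0.4288 -0.2233  0.0584] [(616.5, array([ 0.42963876, -0.22045249]), array([ 0.2,  0.3, -0.2, -0.3]))]
top [ 0.4288 -0.2233  0.0584] []
side crop origin 205 232
top crop origin 350 198
```

View pics/yel3.png

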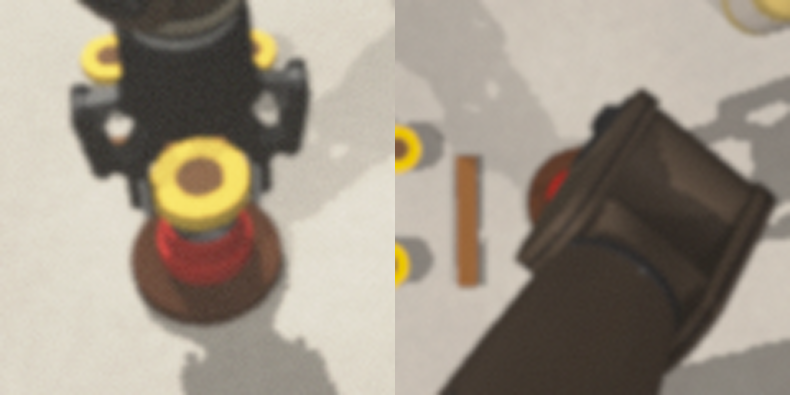

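Side view: yellow at crop (200,178) sits squarely above red (205,245), and the stub points into the collar. Lowering to seat it, TCP about 0.034.

```bash
python3 -m crank '0 0 8 0 0 0;0 0 6 0 0 0;0 0 5 0 0 0;0 0 3 0 0 0;0 0 0 0 0 0';python3 -m crank '0 0 1.5 0 0 0;0 0 0 0 0 0;0 0 0 0 0 0'
```

```text
time: 16.1
eef_pos: [0.4283, -0.223, 0.0355]
tcp_rot: [1.0, 0.0, -0.0, -0.0]
contact_force: [-0.3, 0.8, -1.0]
opening: 0.689
time: 16.48
eef_pos: [0.4286, -0.2232, 0.0346]
tcp_rot: [1.0, 0.0, 0.0, 0.0]
contact_force: [-0.5, 0.0, -0.4]
opening: 0.684
```

```bash
python3 -m crank '0 0 1 0 0 0;0 0 0 0 0 0';python3 -m crank '0 0 0 0 0 0;0 0 0 0 0 0;0 0 0 0 0 0;0 0 0 0 0 0' 1;python3 -m crank '0 0 -25 0 0 0;0 0 -50 0 0 0;0 0 -50 0 0 0;0 0 0 0 0 0;0 0 0 0 0 0';python3 held.py yellow s .030 .429 -.222;python3 held.py red c .012 .429 -.222;python3 look.py yel4 .429 -.222 .06
```

```text
time: 16.73
eef_pos: [0.4286, -0.2233, 0.034]
tcp_rot: [1.0, 0.0, 0.0, 0.0]
contact_force: [-1.7, 0.8, 3.4]
opening: 0.688
time: 17.23
eef_pos: [0.4284, -0.2231, 0.0333]
tcp_rot: [1.0, 0.0, -0.0, -0.0]
contact_force: [-0.4, -1.0, -0.5]
opening: 1.001
time: 17.85
eef_pos: [0.4281, -0.2228, 0.1578]
tcp_rot: [1.0, -0.0, -0.0, -0.0]
contact_force: [-0.1, 0.2, -0.4]
opening: 1.002
side [ 0.4281 -0.2228  0.1578] [(543.5, array([ 0.43005266, -0.22109953]), array([-0.6, -1.2,  0.6,  1.1]))]
top [ 0.4281 -0.2228  0.1578] [(67.5, array([ 0.43761511, -0.20832686]), array([-5.7, -3.9,  5.7,  3.9]))]
side [ 0.4274 -0.2223  0.1564] [(206.0, array([ 0.42742651, -0.23803922]), array([ 0.1, -7.7, -0.1,  7.2]))]
top [ 0.4274 -0.2223  0.1564] []
side crop origin 205 232
top crop origin 350 198
```

View pics/yel4.png

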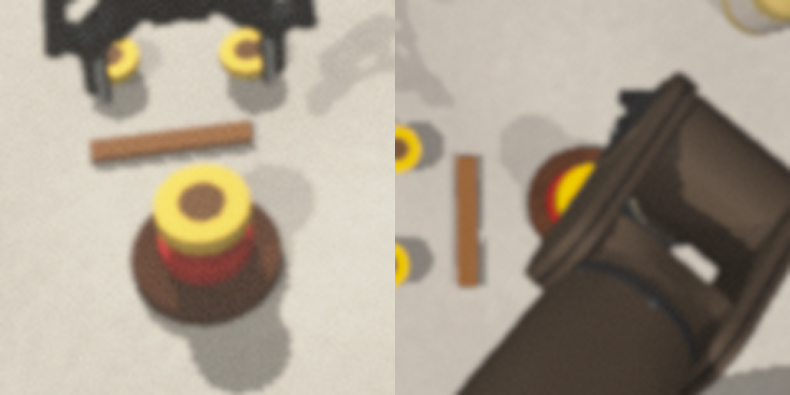

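Yellow is seated on red (side crop (203,205), level). Contact came at the expected height. Next is green.

```bash
python3 -m crank '2.7 -59 0 0 0 0;2.7 -59 0 0 0 0;2.7 -59 0 0 0 0;2.7 -59 0 0 0 0;2.7 -59 0 0 0 0';python3 -m crank '2.7 -59 0 0 0 0;2.7 -59 0 0 0 0;2.7 -59 20 0 0 0;0 0 50 0 0 0;0 0 0 0 0 0';python3 -m crank '0 0 0 0 0 0;0 0 0 0 0 0;0 0 0 0 0 0';python3 look.py gr1 .45 .249 .03
```

```text
time: 18.77
eef_pos: [0.4416, 0.0737, 0.1582]
tcp_rot: [1.0, -0.0, 0.0, 0.0]
contact_force: [0.8, 0.3, -0.2]
opening: 0.997
time: 19.4
eef_pos: [0.446, 0.2483, 0.0838]
tcp_rot: [1.0, 0.001, -0.005, 0.002]
contact_force: [-0.1, 0.3, 0.2]
opening: 0.998
time: 19.77
eef_pos: [0.4513, 0.2487, 0.0902]
tcp_rot: [1.0, -0.001, 0.002, -0.001]
contact_force: [0.2, -0.5, 0.6]
opening: 1.005
side crop origin 199 101
top crop origin 174 189
```

View pics/gr1.png

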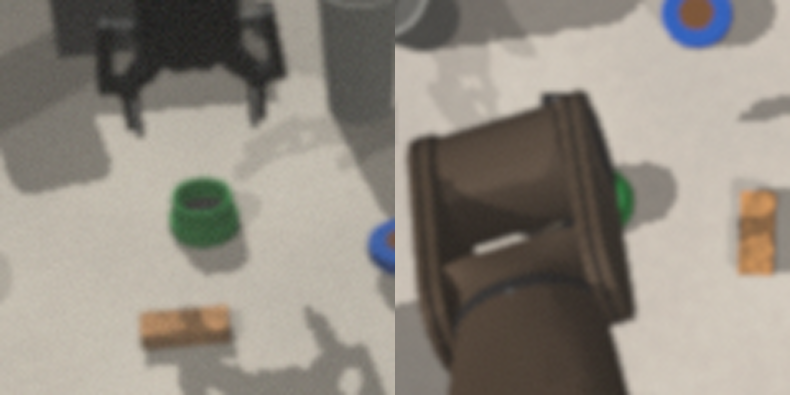

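Green at side crop (203,212), below and between the fingertips at (135,130) and (258,120). Nothing is near the fingers. Descending to TCP 0.0145.

```bash
python3 -m crank '-1 0 40 0 0 0;0 0 22 0 0 0;0 0 12.5 0 0 0;0 0 0 0 0 0;0 0 0 0 0 0';python3 -m crank '0 0 0 0 0 0;0 0 0 0 0 0;0 0 0 0 0 0;0 0 0 0 0 0;0 0 0 0 0 0' -1 40;python3 -m crank '0 0 0 0 0 0;0 0 -10 0 0 0;0 0 -30 0 0 0;0 0 0 0 0 0;0 0 0 0 0 0'; python3 held.py green c .04;python3 look.py gr2 .45 .249 .05
```

```text
time: 20.5
eef_pos: [0.45, 0.2492, 0.015]
tcp_rot: [1.0, -0.0, 0.001, -0.0]
contact_force: [-0.6, 0.7, -1.0]
opening: 1.003
time: 21.12
eef_pos: [0.4498, 0.2491, 0.0152]
tcp_rot: [1.0, 0.0, 0.001, -0.0]
contact_force: [-2.2, -1.1, 4.7]
opening: 0.599
time: 21.75
eef_pos: [0.4486, 0.2487, 0.0534]
tcp_rot: [1.0, 0.0, -0.0, 0.0]
contact_force: [0.0, 0.1, -1.2]
opening: 0.595
side [0.4486 0.2487 0.0534] [(306.0, array([0.44974727, 0.24551627]), array([-0.8, -1.4,  0.8,  1.2]))]
top [0.4486 0.2487 0.0534] []
side crop origin 198 95
top crop origin 173 188
```

View pics/gr2.png

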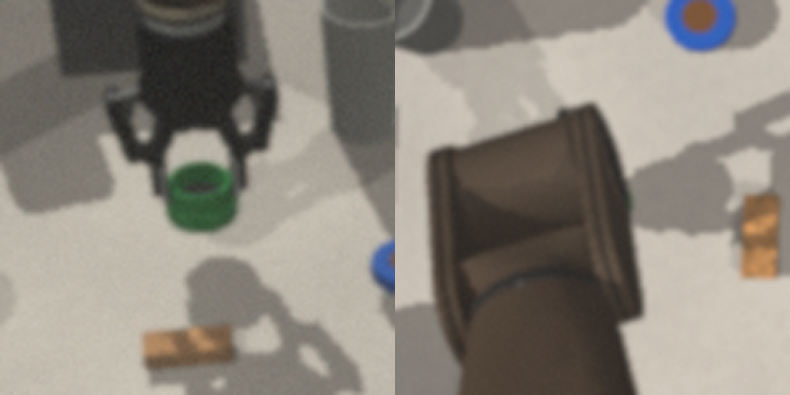

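```bash
python3 -m crank '0 0 -55 0 0 0;0 0 -25 0 0 0;-2.6 58.8 0 0 0 0;-2.6 58.8 0 0 0 0;-2.6 58.8 0 0 0 0';python3 -m crank '-2.6 58.8 0 0 0 0;-2.6 58.8 0 0 0 0;-2.6 58.8 0 0 0 0;-2.6 58.8 0 0 0 0;-2.6 58.8 0 0 0 0';python3 -m crank '0 0 0 0 0 0;0 0 0 0 0 0;0 0 15 0 0 0;0 0 0 0 0 0;0 0 0 0 0 0';python3 held.py green c .102 
```

```text
time: 22.58
eef_pos: [0.4407, 0.071, 0.1335]
tcp_rot: [1.0, 0.001, -0.0, 0.0]
contact_force: [0.8, -0.7, -0.6]
opening: 0.594
time: 23.2
eef_pos: [0.4276, -0.2233, 0.1334]
tcp_rot: [1.0, -0.0, -0.0, -0.0]
contact_force: [0.6, 0.5, -0.9]
opening: 0.598
time: 23.82
eef_pos: [0.4282, -0.2205, 0.1185]
tcp_rot: [1.0, 0.001, -0.0, -0.0]
contact_force: [0.1, -0.4, 0.3]
opening: 0.596
side [ 0.4282 -0.2205  0.1185] [(691.5, array([ 0.42904399, -0.21863646]), array([-0.6, -0.9,  0.7,  0.8]))]
top [ 0.4282 -0.2205  0.1185] []
```

```bash
python3 -m crank '0 2 20 0 0 0;0 0 10 0 0 0;0 0 0 0 0 0;0 0 0 0 0 0';python3 held.py green c .0734;python3 look.py gr3 .429 -.222 .07
```

```text
time: 24.42
eef_pos: [0.4286, -0.2238, 0.0895]
tcp_rot: [1.0, 0.0, 0.0, 0.0]
contact_force: [0.7, -0.2, -0.8]
opening: 0.595
side [ 0.4286 -0.2238  0.0895] [(666.5, array([ 0.42979869, -0.22188414]), array([-0.9, -1.3,  0.9,  1.1]))]
top [ 0.4286 -0.2238  0.0895] []
side crop origin 205 229
top crop origin 350 198
```

View pics/gr3.png

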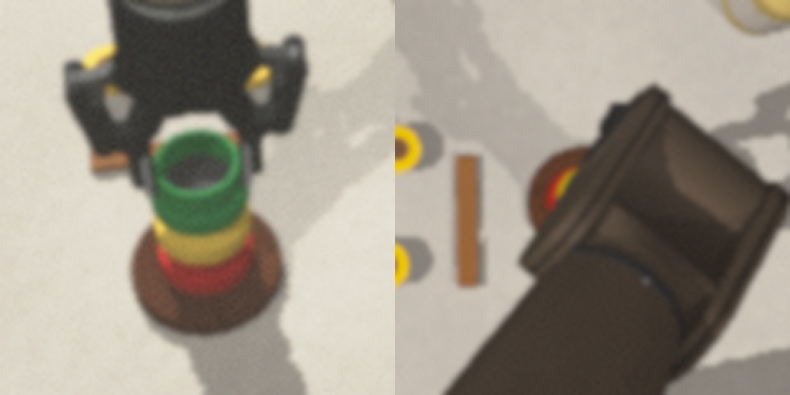

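Green at crop (200,180) is directly above yellow (203,240), within about 1 mm. Lowering.

```bash
python3 -m crank '0 0 7 0 0 0;0 0 3 0 0 0;0 0 2 0 0 0;0 0 0 0 0 0;0 0 0 0 0 0';python3 -m crank '0 0 1.2 0 0 0;0 0 0 0 0 0'; python3 -m crank '0 0 1 0 0 0;0 0 0 0 0 0'
```

```text
time: 25.25
eef_pos: [0.4283, -0.2236, 0.077]
tcp_rot: [1.0, -0.0, 0.0, 0.0]
contact_force: [0.1, 0.9, -0.2]
opening: 0.595
time: 25.5
eef_pos: [0.4282, -0.2235, 0.0757]
tcp_rot: [1.0, -0.0, -0.0, -0.0]
contact_force: [0.8, -0.2, -0.3]
opening: 0.595
time: 25.75
eef_pos: [0.4284, -0.2237, 0.0752]
tcp_rot: [1.0, 0.0, 0.0, 0.0]
contact_force: [-1.6, 0.4, 3.2]
opening: 0.596
```

```bash
python3 -m crank '0 0 0 0 0 0;0 0 0 0 0 0;0 0 0 0 0 0;0 0 0 0 0 0' 1;python3 -m crank '0 0 -25 0 0 0;0 0 -50 0 0 0;0 0 -20 0 0 0;0 0 0 0 0 0;0 0 0 0 0 0';python3 held.py green c .060 .429 -.222;python3 look.py gr4 .429 -.222 .06
```

```text
time: 26.25
eef_pos: [0.4282, -0.2235, 0.0746]
tcp_rot: [1.0, 0.0, -0.0, -0.0]
contact_force: [-0.2, 1.0, 0.1]
opening: 1.0
time: 26.88
eef_pos: [0.4276, -0.223, 0.1684]
tcp_rot: [1.0, -0.0, -0.001, -0.001]
contact_force: [-0.9, 0.0, -0.4]
opening: 1.0
side [ 0.4276 -0.223   0.1684] [(672.5, array([ 0.42895201, -0.2212618 ]), array([-0.7, -1.1,  0.7,  1. ]))]
top [ 0.4276 -0.223   0.1684] [(57.5, array([ 0.4370705 , -0.20818639]), array([-5.9, -4.1,  5.8,  4. ]))]
side crop origin 205 232
top crop origin 350 198
```

View pics/gr4.png

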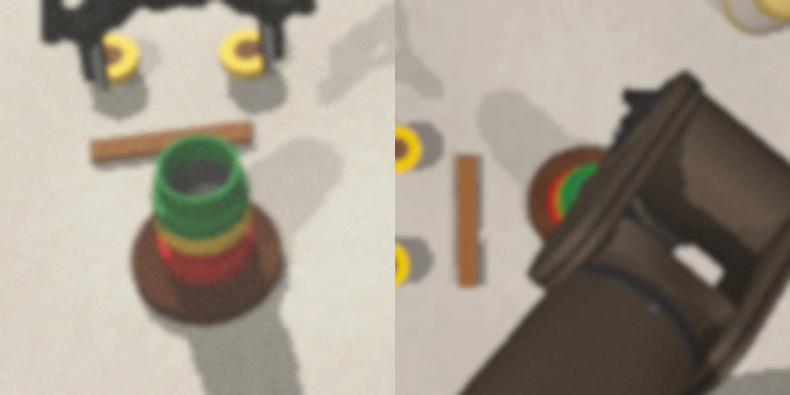

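Green is placed (crop (200,190), level). Next is blue.

```bash
python3 -m crank '25.9 -56.2 0 0 0 0;25.9 -56.2 0 0 0 0;25.9 -56.2 0 0 0 0;25.9 -56.2 0 0 0 0;25.9 -56.2 0 0 0 0';python3 -m crank '25.9 -56.2 0 0 0 0;25.9 -56.2 0 0 0 0;0 0 50 0 0 0;0 0 40 0 0 0;0 0 0 0 0 0';python3 -m crank '0 0 0 0 0 0;0 0 0 0 0 0';python3 look.py bl1 .609 .171 .03
```

```text
time: 27.7
eef_pos: [0.5581, 0.0594, 0.169]
tcp_rot: [1.0, 0.0, -0.0, 0.0]
contact_force: [0.6, 0.3, 0.5]
opening: 1.001
time: 28.32
eef_pos: [0.6058, 0.1696, 0.0744]
tcp_rot: [1.0, 0.0, -0.005, 0.001]
contact_force: [0.2, 0.6, 1.0]
opening: 1.0
time: 28.58
eef_pos: [0.6114, 0.1698, 0.0825]
tcp_rot: [1.0, -0.0, 0.002, -0.0]
contact_force: [0.1, -0.1, 0.6]
opening: 0.998
side crop origin 261 113
top crop origin 204 131
```

View pics/bl1.png

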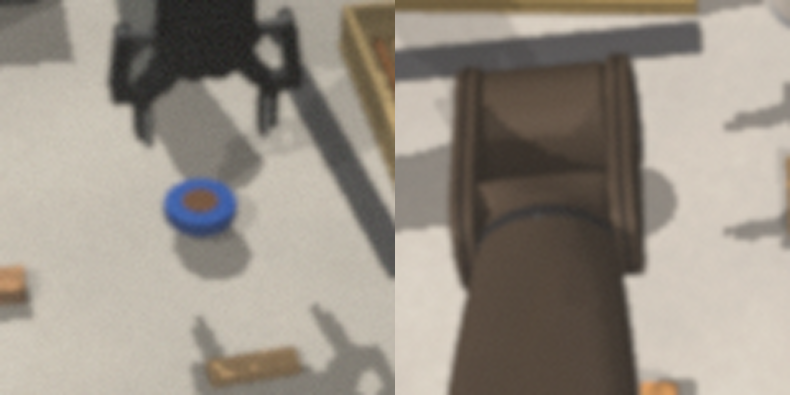

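Blue at side crop (200,205), below and between the fingertips at (145,140) and (265,130). Nothing near the fingers.

```bash
python3 -m crank '-1.5 -0.8 40 0 0 0;0 0 24 0 0 0;0 0 12 0 0 0;0 0 0 0 0 0;0 0 0 0 0 0';python3 -m crank '0 0 1 0 0 0;0 0 0 0 0 0'
```

```text
time: 29.3
eef_pos: [0.6093, 0.1708, 0.0053]
tcp_rot: [1.0, -0.0, 0.001, -0.0]
contact_force: [0.7, 0.3, 0.8]
opening: 0.996
time: 29.55
eef_pos: [0.6085, 0.1707, 0.0035]
tcp_rot: [1.0, 0.0, 0.001, -0.0]
contact_force: [-0.3, 0.4, 0.8]
opening: 1.0
```

```bash
python3 -m crank '0 0 0 0 0 0;0 0 0 0 0 0;0 0 0 0 0 0;0 0 0 0 0 0;0 0 0 0 0 0' -1 40;python3 -m crank '0 0 0 0 0 0;0 0 -10 0 0 0;0 0 -30 0 0 0;0 0 0 0 0 0;0 0 0 0 0 0'; python3 held.py blue s .038;python3 look.py bl2 .609 .171 .05
```

```text
time: 30.18
eef_pos: [0.6085, 0.1707, 0.0032]
tcp_rot: [1.0, -0.0, 0.0, -0.0]
contact_force: [-0.3, -0.3, 3.5]
opening: 0.689
time: 30.8
eef_pos: [0.6073, 0.1705, 0.0417]
tcp_rot: [1.0, -0.0, -0.001, 0.0]
contact_force: [-0.6, -0.1, -0.6]
opening: 0.684
side [0.6073 0.1705 0.0417] [(251.5, array([0.60917142, 0.16988629]), array([-0.4, -1.2,  0.4,  1.1]))]
top [0.6073 0.1705 0.0417] []
side crop origin 261 107
top crop origin 204 130
```

View pics/bl2.png

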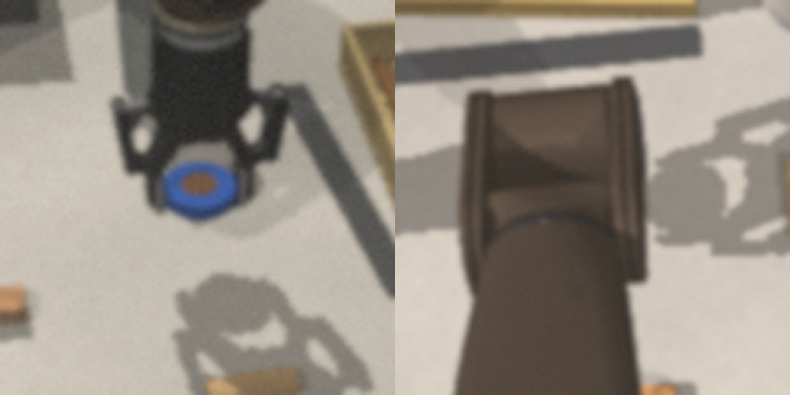

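```bash
python3 -m crank '0 0 -55 0 0 0;0 0 -55 0 0 0;-25.7 56.3 0 0 0 0;-25.7 56.3 0 0 0 0;-25.7 56.3 0 0 0 0';python3 -m crank '-25.7 56.3 0 0 0 0;-25.7 56.3 0 0 0 0;-25.7 56.3 0 0 0 0;-25.7 56.3 0 0 0 0;0 0 0 0 0 0';python3 -m crank '0 0 0 0 0 0;0 0 30 0 0 0;0 0 0 0 0 0;0 0 0 0 0 0';python3 held.py blue s .118
```

```text
time: 31.62
eef_pos: [0.5298, 0.0005, 0.1523]
tcp_rot: [1.0, 0.0, -0.0, 0.0]
contact_force: [0.9, 0.6, -0.3]
opening: 0.685
time: 32.25
eef_pos: [0.4265, -0.2268, 0.1525]
tcp_rot: [1.0, -0.003, -0.0, 0.0]
contact_force: [0.4, -0.1, -1.1]
opening: 0.682
time: 32.75
eef_pos: [0.4288, -0.2225, 0.1231]
tcp_rot: [1.0, 0.001, 0.0, -0.0]
contact_force: [-1.1, 0.4, -1.2]
opening: 0.685
side [ 0.4288 -0.2225  0.1231] [(623.5, array([ 0.42996918, -0.2226867 ]), array([-0.6, -1.1,  0.6,  1. ]))]
top [ 0.4288 -0.2225  0.1231] []
```

```bash
python3 -m crank '0 0 12 0 0 0;0 0 8 0 0 0;0 0 0 0 0 0;0 0 0 0 0 0';python3 held.py blue s .0998;python3 look.py bl3 .429 -.222 .08
```

```text
time: 33.35
eef_pos: [0.4281, -0.2235, 0.1026]
tcp_rot: [1.0, -0.0, -0.0, -0.0]
contact_force: [0.0, 0.9, 0.5]
opening: 0.688
side [ 0.4281 -0.2235  0.1026] [(605.5, array([ 0.43044092, -0.225024  ]), array([-0.4, -1.1,  0.4,  0.9]))]
top [ 0.4281 -0.2235  0.1026] []
side crop origin 204 226
top crop origin 351 197
```

View pics/bl3.png

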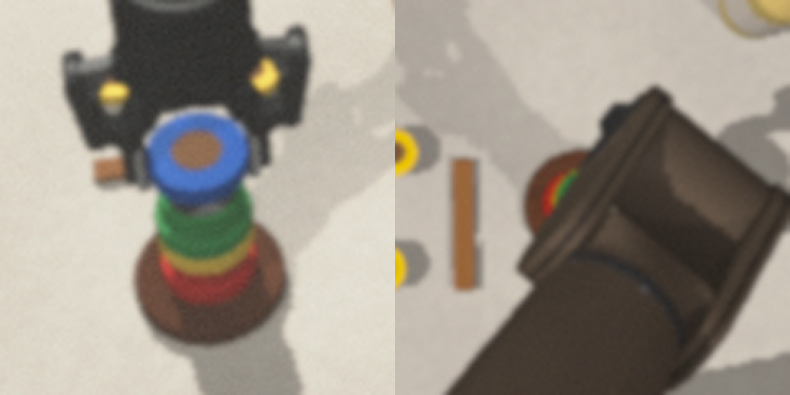

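Blue at crop (197,152) is above green (203,215), stub over the collar, about 3 mm nearer the camera than green. Nudging 2 mm and lowering.

```bash
python3 -m crank '0 -2 6 0 0 0;0 0 6 0 0 0;0 0 4 0 0 0;0 0 2 0 0 0;0 0 0 0 0 0';python3 -m crank '0 0 1.5 0 0 0;0 0 0 0 0 0;0 0 0 0 0 0'
```

```text
time: 34.17
eef_pos: [0.4281, -0.2214, 0.0845]
tcp_rot: [1.0, -0.0, -0.0, -0.0]
contact_force: [0.8, 0.1, -1.3]
opening: 0.686
time: 34.55
eef_pos: [0.4282, -0.2215, 0.0833]
tcp_rot: [1.0, 0.0, 0.0, 0.0]
contact_force: [0.1, -0.5, -0.7]
opening: 0.688
```

```bash
python3 -m crank '0 0 1 0 0 0;0 0 0 0 0 0';python3 -m crank '0 0 1 0 0 0;0 0 0 0 0 0'
```

```text
time: 34.8
eef_pos: [0.4281, -0.2214, 0.0821]
tcp_rot: [1.0, -0.0, -0.0, -0.0]
contact_force: [0.3, 0.6, 0.1]
opening: 0.689
time: 35.05
eef_pos: [0.4282, -0.2215, 0.0812]
tcp_rot: [1.0, 0.0, 0.0, 0.0]
contact_force: [-0.4, -0.1, -0.8]
opening: 0.686
```

```bash
python3 -m crank '0 0 0.7 0 0 0;0 0 0 0 0 0';
```

```text
time: 35.3
eef_pos: [0.4283, -0.2215, 0.0812]
tcp_rot: [1.0, 0.0, -0.0, -0.0]
contact_force: [-1.9, 0.4, 5.1]
opening: 0.693
```

```bash
python3 -m crank '0 0 0 0 0 0;0 0 0 0 0 0;0 0 0 0 0 0;0 0 0 0 0 0' 1;python3 -m crank '0 0 -25 0 0 0;0 0 -50 0 0 0;0 0 -40 0 0 0;0 -60 0 0 0 0;0 -60 0 0 0 0';python3 -m crank '0 -60 0 0 0 0;0 -60 0 0 0 0;0 -60 0 0 0 0;0 0 0 0 0 0;0 0 0 0 0 0'; python3 held.py blue s .078 .429 -.222; python3 held.py green c .06 .429 -.222;python3 held.py yellow s .030 .429 -.222;python3 held.py red c .012 .429 -.222;python3 look.py fin .429 -.222 .06
python3 - <<'E'
from h import *
for n in("side","top"):
    cv2.imwrite(f"pics/fin_{n}.png",optics.read_camera(n)[:,:,::-1])
    for t in ["glue_mid","can_mid","tumbler_mid"]:
        print(n,t,[(round(d["p"],2),round(d["xy"][0]*640),round(d["xy"][1]*400)) for d in optics.recognise(n,t)[:1]])
E
```

```text
time: 35.8
eef_pos: [0.4281, -0.2214, 0.0803]
tcp_rot: [1.0, -0.0, -0.0, -0.0]
contact_force: [0.2, -0.1, 0.6]
opening: 0.994
time: 36.42
eef_pos: [0.4284, -0.1008, 0.1964]
tcp_rot: [1.0, -0.001, 0.001, 0.0]
contact_force: [0.7, -0.4, -0.2]
opening: 0.997
time: 37.05
eef_pos: [0.4281, 0.0786, 0.1955]
tcp_rot: [1.0, 0.001, -0.0, 0.0]
contact_force: [0.1, -0.9, 1.5]
opening: 1.001
side [0.4281 0.0786 0.1955] [(576.0, array([ 0.42920774, -0.22202432]), array([-1.1, -0.9,  1.1,  0.8]))]
top [0.4281 0.0786 0.1955] [(406.0, array([ 0.42810213, -0.22002826]), array([-0.2, -0.3,  0.2,  0.3]))]
side [0.4283 0.0775 0.1955] [(229.0, array([ 0.42761229, -0.23766616]), array([-0.9, -8.7,  0.9,  8. ]))]
top [0.4283 0.0775 0.1955] []
side [0.4284 0.0773 0.1955] [(47.0, array([ 0.42878168, -0.23637271]), array([-0.7, -8.3,  0.8,  7.5]))]
top [0.4284 0.0773 0.1955] []
side [0.4283 0.0774 0.1955] [(224.5, array([ 0.42822018, -0.24065287]), array([ 0.6, -7.8, -0.6,  7.2]))]
top [0.4283 0.0774 0.1955] [(35.0, array([ 0.42527236, -0.20058313]), array([-6.4, -0.6,  6.3,  0.6]))]
side crop origin 205 232
top crop origin 350 198
side glue_mid [(0.62, 368, 346)]
side can_mid [(0.85, 408, 189)]
side tumbler_mid [(0.7, 309, 113)]
top glue_mid [(0.84, 467, 193)]
top can_mid [(0.66, 327, 123)]
top tumbler_mid [(0.83, 172, 188)]
```

View pics/fin.png

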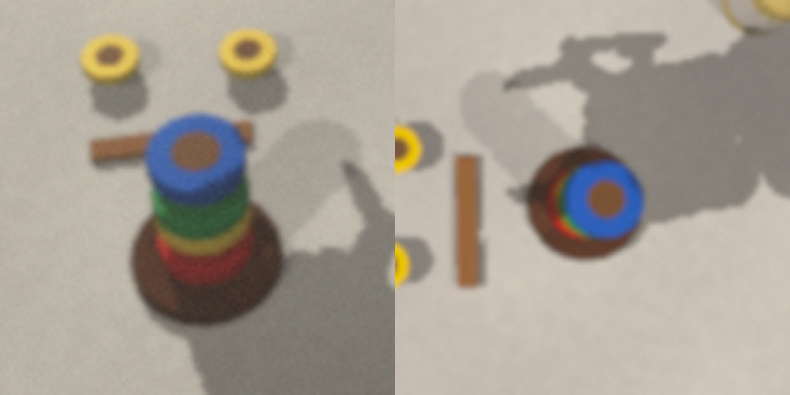

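The stack stands straight and seated. In the side crop blue is at (197,152), with green, yellow and red below it, centred on the stand. In the top crop blue is at (603,198). The gripper is clear and the bystanders are where they were. Handing in.

```bash
python3 -m crank '0 0 0 0 0 0;0 0 0 0 0 0;0 0 0 0 0 0;0 0 0 0 0 0'; python3 -c "
from plant import ctrl; print(ctrl.sign_off())"
```

```text
time: 38.45
eef_pos: [0.4281, 0.0786, 0.1955]
tcp_rot: [1.0, 0.0, -0.0, 0.0]
contact_force: [-0.6, 0.3, 0.3]
opening: 0.999
the job is handed in; nothing more can be done
None
```

The four hubs are stacked on the stand in the order red, yellow, green, blue, and I handed the job in at about 38.5 s. For yellow I used the largest of the three look-alikes.

- **Seating:** Each hub met contact of 3–7 N within about 1 mm of its expected fully seated height. In the final pictures the stack stands level.
- **Centring:** Measured just after each release, red, yellow and green lay within about 2 mm of the stand's centre. In the last pictures blue was at (0.429, -0.222) from the side and (0.428, -0.220) from the top, against the stand at about (0.429, -0.223).
- **Bystanders:** The networks report the glue bottle, spray can and tumbler within about 5 pixels of where they started, and nothing I saw came near them.
- **Disagreements:** After each of the first three releases the top-camera fits were wrong by 10–20 mm, because the arm hid most of the stack. In the last pictures the fits of red, yellow and green failed for the same kind of reason, hidden by the hubs above. I disregarded both, so the final positions of the lower three rest on the earlier side views and the last picture by eye.

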